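# Reset the guarded attenuator knob

## Task

Re-set the beam attenuator, the grey case on the mat behind the red instrument stand. Slide its metal shutter open by the orange fin, reach down through the round guard opening and turn the sunk grey knob until its white pointer points at the green mark on the dial, then slide the shutter fully shut again. Leave the vial, lens tube and filter beside it where they stand.

Things in the scene. Friction and masses are not known exactly. Their poses are not given: they have to be found in the camera images.
- case_mid (a point): Middle of the top face of the fixed grey attenuator case (116 x 190 x 80 mm, x y z of its own frame, standing on a 3 mm mat). Axes: z up; y runs along the case, the way the shutter slides open; -x is the front with the vents and dark display. Two dark metal guide rails run along y on the top, at 45 to 54 mm either side of the middle line and up to 7 mm over the top face.
- guard_centre (a point): Centre of the round guard opening (78 mm across), at the level of the case's top face, 45 mm from case_mid towards the case's -y end; axes as case_mid. The opening leads into a plain round well of the same width, whose floor (the dial) lies 42 mm below. The knob stands in its middle. Closed to open, the shutter covers or clears it.
- knob_grip (a point): On the knob's axis (vertical, through the centre of the guard opening), half-way up its grip, 21 mm below the case's top face. The grip is a grey bar 40 mm long (own x), 12 mm thick (own y), 24 mm high: its top is 12 mm below the top face, its foot 36 mm below, on a round skirt 48 mm across and 5 mm thick. Own +x points along the bar towards the end with the white pointer; z up.
- pointer (a point): Tip of the knob's white pointer, 25 mm out from the knob's axis along the knob's own +x, at the level of the skirt's top.
- mark_point (a point): Where the pointer's tip must come: 25 mm out from the knob's axis, level with the pointer's tip, at the inner end of the green mark on the dial (mark 7 mm wide, fixed). The mark's place round the dial varies; it lies 0.5 to 2.15 rad counter-clockwise (seen from above) from where the pointer starts.
- knob (a joint): Angle of the knob about the vertical, rad, growing counter-clockwise seen from above; at 0 the pointer points along the case's +x. Stops at -1.9 and 1.5. It turns against a friction of about 0.05 N m and stays where it is left.
- shutter (a joint): How far the shutter is slid open, m: 0 is fully shut (end stop), 0.088 fully open (end stop). It slides level along the case's +y with about 1.5 N of friction and stays where it is left. It starts shut or up to 15 mm ajar.
- fin (a point): On the orange fin of the shutter, 14 mm above the shutter plate (94 x 90 x 3 mm) and 10 mm below the fin's top. The fin stands upright, 12 mm thick along the sliding direction, 40 mm across it (case's x), its top 28 mm above the case's top face. It can be pinched from above across its thickness, or pushed. When shut it stands 35 mm to the +y side of the centre of the guard opening, when open 123 mm.
- vial: Bystander: capped glass vial, 27 mm across, 57 mm tall, on the bench beyond the left (+y) end of the case; origin in its underside.
- lens_tube: Bystander: black lens tube, 30 mm across, 25 mm tall, near the vial; origin in its underside.
- filter: Bystander: black-rimmed orange filter lying flat, 25 mm across, 6 mm thick, near the vial; origin in its underside.
- supply_top (a point): Obstacle, fixed: middle of the top of the red power supply (250 x 160 x 99 mm), which carries a black fan block up to about 0.2 m over the bench. Also in the way: a red-topped bridge instrument to its left (up to 0.34 m high) and, to the right near the robot, a stand with an upright 0.37 m post. Cross the supply with the fingertips 0.3 m or more above the bench.

How it is judged:
By the outcome, as a careful person would: the job done as asked, in the order asked, and still so for the second after the job is handed in, with the robot touching nothing.
It also fails if it takes over 67 s, if anything falls off the work surface, if the arm or the gripper's body presses on something with over 40 N, if the wrist force passes 120 N, or if a joint passes its speed limit or range.

## Robot

A 7-joint arm with a two-finger parallel gripper is mounted at the origin on a cart in front of the work surface, level with it; the furniture and walls round the work are solid. World frame = base frame: x ahead of the robot, y to its left, z up, the work surface at z = 0. Lengths are in m, angles in rad, forces in N, time in s.
With the tool pointing down it reaches from about 0.4 to 0.75 m from the base axis. Payload 19.5 kg.
Tool frame: the origin (TCP) lies midway between the tips of the shut fingers; the grasp point (between the pads) lies manip.hold_point_z behind it (manip.hold_point_z is the distance from the TCP to the grasp point, in m); x points along the fingers, z is the direction in which the jaws open and shut, and the axes are right-handed (so a half turn about x gives the same grasp; the last joint's range is limited). The gripper opens to 85 mm and grips with 20 to 120 N. Pads are 22 mm wide; open, the fingers measure 114 mm over their backs; the gripper's body (76 mm by 85 mm) begins 54 mm behind the grasp point. The pads swing forward as they close: fully open they stand 13 mm farther back than shut.
Start: joints at [-1.338, 0.707, -0.028, 1.485, 0.022, 0.951, -0.075], TCP at [0.156, 0.553, 0.231] pointing down, gripper open.
Joint ranges: [-2.71, 2.71], [-0.32, 2.16], [-1.57, 1.52], [0, 2.45], [-1.46, 4.6], [0, 2.02], [-2.83, 2.83]. Speed limits (rad/s): [1.89, 1.89, 2.57, 2.57, 3.01, 3.01, 3.01].

## Interface

Orientations are given as a 3x3 rotation matrix whose columns are the frame's x, y, z axes.
In Python, from cell import manip gives the robot as it stands. The module is installed in compiled form; this text tells all that it offers.
- The arm moves only by the tool step_arm, never from a script. Its arguments are lists of equal length, an entry for each row: "translation": the shift along the tool's x, y, z in mm, a list of three; "delta_rot": the turn, a rotation vector about the tool's x, y, z in degrees, a list of three; "gripper": the finger opening in mm, from 0 to 85.4. A call has 1 to 12 rows; each row shifts and turns the commanded pose from where the row before left it, along the tool's axes as they then stand; what a row does not reach is not made up. A row lasts 1/8 s, in which the tool goes at most 62.5 mm and 10.7 degrees, less where a joint would pass 70% of its speed; a pose out of reach is approached as far as the arm can. A call with a gripper value outside its range is refused whole. The fingers move at their own pace and stop on an object; "newtons" is the grip in N (left out, the last holds). Time passes only in rows, so rows that do not move let the fingers close. It gives the time, the measured TCP pose, the force and the opening at its end, in the units of the state.
- manip.get_state(): the state, without advancing time (a new reading comes with each control period).
- manip.get_image(name): name is "scene" or "side" or "wrist"; returns (picture, depth): 420x560x3 uint8, blue, green, red; 420x560 float32, m along the optical axis (not along the pixel's ray), 0 where there is no reading.
- manip.camera_model(name): a dict with "K" (3x3 intrinsics, pixels), "R" (3x3) and "t" (3): a world point X has camera coordinates R X + t; the wrist camera has in their place "hand_eye" (4x4, takes a point from camera to tool coordinates, whose origin is the TCP and whose axes are the tool frame's). Camera axes: x right, y down, z forward; pixel columns grow to the right and rows downward; lengths in m; the calibration is good to about 2 mm. A picture is of the moment at which its call begins: read the wrist's pose just before it. camera_model takes no time and is no camera call.
- manip.sign_off(): hands the job in, once; it reports no verdict.
Trained networks look in the newest picture that a camera, given by its name, has taken for a name from the list of things; names that differ only in an ending like _2 or _b are one class to them, and where a whole thing is asked for, a point or a joint stands for the part that bears it (a point fixed in the world has none). Each returns a list of dicts, best first, with "score" (0 to 1); they miss things now and then, are a little off and sometimes report something else, mostly with a low value. They report only what shows in the picture. A call takes as long as a camera call.
- manip.boxes_of(name, camera): "extent" ([left, top, right, bottom] in pixels, round what is visible of it).
- manip.place_of(name, camera): "centre" ([column, row] in pixels: a listed point, or the origin of a listed thing).
The state is a dict: "time_s": time; "q": joint angles; "qd": joint speeds; "tau": joint torques, N m; "position": TCP position; "eef_rot": TCP orientation; "wrist_force": force on the tool from outside, world axes, zero at the start; "moment": the same for the moment, N m; "gripper_width": opening from 0.0 (shut) to 1.0 (fully open).
Only numpy, scipy, OpenCV 4.12 (cv2) and the standard library are available. Lean on these libraries where they do the work, as an engineer would, in place of code of your own. Each camera call takes 0.05 s, during which the arm holds its last target.

## Working session

There is one attempt and no reset: what is moved stays moved. The work goes in short steps, Python scripts to look and compute and a tool call to move; the robot and the scene stay as the last step left them, time stands still between calls to the robot, and variables do not carry over. Pictures are saved under pics/ and viewed, and the job is handed in when it is done.

Besides the shell and the picture viewer there is one more tool, called after "Emit:" as a command line: name --argument value ..., lists and objects as JSON in quotes. step_arm: Moves the arm, as the interface text tells. Its arguments: {"type":"object","properties":{"translation":{"type":"array","items":{"type":"array","items":{"type":"number"}}},"delta_rot":{"type":"array","items":{"type":"array","items":{"type":"number"}}},"gripper":{"type":"array","items":{"type":"number"}},"newtons":{"type":"number"}},"required":["translation","delta_rot","gripper"]}

```bash
mkdir -p pics; python3 - <<'E'
from cell import manip
import cv2,numpy as np
np.set_printoptions(precision=4,suppress=True)
s=manip.get_state()
print(s['time_s'],s['position'],s['eef_rot'],s['gripper_width'],manip.hold_point_z)
for n in ['scene','side','wrist']:
    p,d=manip.get_image(n)
    cv2.imwrite(f'pics/{n}0.png',p); np.save(f'pics/{n}0d.npy',d)
    m=manip.camera_model(n); print(n,m)
E
```

```text
0.0 [0.1559 0.5532 0.2308] [[-0.0003 -0.9625  0.2714]
 [-0.001   0.2714  0.9625]
 [-1.      0.     -0.0011]] 0.9991694682746777 0.0187
scene {'K': array([[470.6903,   0.    , 276.899 ],
       [  0.    , 470.6903, 214.3225],
       [  0.    ,   0.    ,   1.    ]]), 'R': array([[ 0.4852, -0.8744,  0.003 ],
       [-0.6536, -0.3649, -0.663 ],
       [ 0.5808,  0.3197, -0.7486]]), 't': array([-0.4823,  0.3778,  0.7484])}
side {'K': array([[483.8898,   0.    , 276.9556],
       [  0.    , 483.8898, 207.2647],
       [  0.    ,   0.    ,   1.    ]]), 'R': array([[-0.9737, -0.2279,  0.0075],
       [-0.1138,  0.4571, -0.8821],
       [ 0.1976, -0.8597, -0.471 ]]), 't': array([0.5471, 0.2543, 0.6363])}
wrist {'K': array([[365.189 ,   0.    , 279.1213],
       [  0.    , 365.189 , 204.6591],
       [  0.    ,   0.    ,   1.    ]]), 'hand_eye': array([[-0.0003, -0.3204,  0.9473, -0.143 ],
       [-0.001 , -0.9473, -0.3204,  0.0822],
       [ 1.    , -0.001 ,  0.    ,  0.0003],
       [ 0.    ,  0.    ,  0.    ,  1.    ]])}
```

View pics/scene0.png

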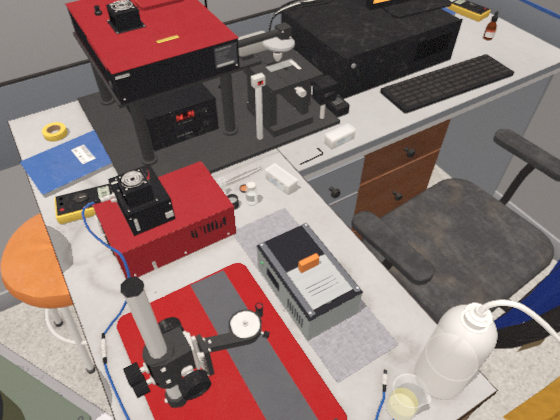

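View pics/side0.png

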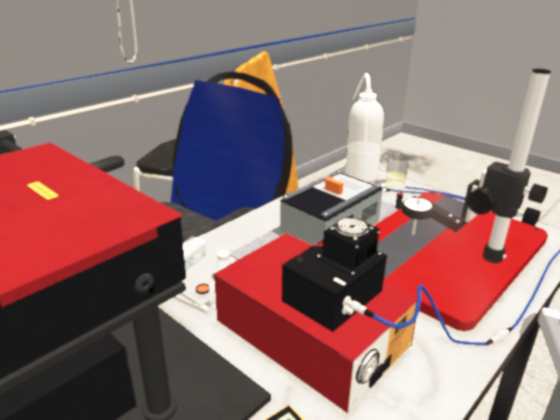

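View pics/wrist0.png

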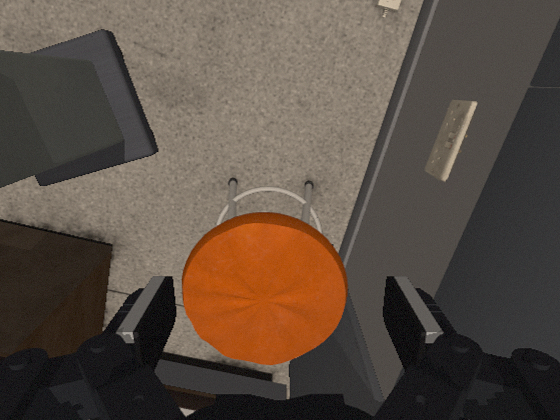

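```bash
cat > h.py <<'E'
from cell import manip
import cv2,numpy as np
np.set_printoptions(precision=4,suppress=True)
def cam(n,st=None):
    m=manip.camera_model(n)
    if 'R' in m: return m['K'],m['R'],m['t']
    T=np.eye(4);T[:3,:3]=st['eef_rot'];T[:3,3]=st['position']
    W=np.linalg.inv(T@m['hand_eye']); return m['K'],W[:3,:3],W[:3,3]
def proj(c,X):
    K,R,t=c; p=K@(R@np.asarray(X)+t); return p[:2]/p[2]
def ray(c,uv):
    K,R,t=c; d=R.T@np.linalg.solve(K,[uv[0],uv[1],1.]); return -R.T@t,d
def at_depth(c,uv,z):
    o,d=ray(c,uv); return o+d*z
def at_z(c,uv,z):
    o,d=ray(c,uv); return o+d*(z-o[2])/d[2]
def tri(obs):
    A=np.zeros((3,3));b=np.zeros(3)
    for c,uv in obs:
        o,d=ray(c,uv);d=d/np.linalg.norm(d);P=np.eye(3)-np.outer(d,d);A+=P;b+=P@o
    X=np.linalg.solve(A,b); return X,[np.linalg.norm(proj(c,X)-uv) for c,uv in obs]
E
python3 - <<'E'
from h import *
obs={}
for n in ['scene','side']:
    d=np.load(f'pics/{n}0d.npy'); c=cam(n)
    for k in ['case_mid','guard_centre','fin','vial','lens_tube','filter','supply_top']:
        r=manip.place_of(k,n)
        for x in r[:2]:
            u=np.array(x['centre']);i=u.round().astype(int)
            z=d[min(max(i[1],0),419),min(max(i[0],0),559)]
            print(n,k,round(x['score'],2),u,at_depth(c,u,z))
        if r: obs.setdefault(k,[]).append((c,np.array(r[0]['centre'])))
for k,o in obs.items():
    if len(o)==2: print(k,*tri(o))
print(manip.get_state()['time_s'])
E
```

```text
scene case_mid 0.97 [306.  267.3] [ 0.5113 -0.3288  0.0998]
scene guard_centre 0.87 [320.8 287.8] [ 0.4935 -0.3685  0.0852]
scene fin 0.88 [310.7 263.1] [ 0.5225 -0.3327  0.102 ]
scene vial 0.74 [247.7 199.3] [ 0.6677 -0.1039  0.0211]
scene vial 0.41 [244.1 186.5] [ 0.7149 -0.0639  0.002 ]
scene lens_tube 0.59 [232.5 202.7] [ 0.6385 -0.0813  0.0252]
scene filter 0.62 [243.7 191. ] [ 0.6983 -0.0732  0.0059]
side case_mid 0.7 [329.9 190.2] [ 0.529  -0.3274  0.0896]
side guard_centre 0.8 [343.7 185. ] [ 0.5048 -0.3619  0.0882]
side guard_centre 0.62 [225.8 280.5] [0.6328 0.0227 0.0992]
side fin 0.56 [333.  179.9] [ 0.5244 -0.3298  0.112 ]
side vial 0.65 [224.3 279.6] [0.6357 0.0208 0.099 ]
side lens_tube 0.54 [226.5 279.9] [0.6319 0.0221 0.1   ]
side filter 0.62 [201.3 291.6] [ 0.7074 -0.0571  0.005 ]
case_mid [ 0.5248 -0.3255  0.0877] [np.float64(2.571755799418381), np.float64(2.387649566084983)]
guard_centre [ 0.501  -0.3682  0.0823] [np.float64(2.742985614374436), np.float64(2.394862151437579)]
fin [ 0.5223 -0.3344  0.108 ] [np.float64(1.7468786143755857), np.float64(1.5901897745329807)]
vial [ 0.6793 -0.0962  0.0067] [np.float64(0.08355687978086122), np.float64(0.11189480544964467)]
lens_tube [ 0.6587 -0.0745  0.0167] [np.float64(4.805202814666152), np.float64(6.5716658304695175)]
filter [ 0.7099 -0.0668 -0.0048] [np.float64(0.9620046445220387), np.float64(1.3516974609746453)]
0.85
```

```bash
python3 - <<'E'
from h import *
# heightmap 5mm, x 0..1, y -0.8..0.8
H=np.full((200,320),-0.1);S=400
P=[]
for n in ['scene','side']:
    d=np.load(f'pics/{n}0d.npy');c=cam(n);K,R,t=c
    v,u=np.nonzero(d>0);z=d[v,u]
    X=(np.linalg.inv(K)@np.vstack([u*z,v*z,z])-t[:,None]).T@R if False else ((np.linalg.inv(K)@np.vstack([u*z,v*z,z])).T-t)@R
    P.append(X)
X=np.vstack(P)
np.save('pts.npy',X)
i=((X[:,0])/0.005).astype(int);j=((X[:,1]+.8)/0.005).astype(int)
ok=(i>=0)&(i<200)&(j>=0)&(j<320)&(X[:,2]<0.6)&(X[:,2]>-.05)
np.maximum.at(H,(i[ok],j[ok]),X[ok,2])
img=cv2.applyColorMap(np.uint8(np.clip((H+.02)/0.42,0,1)*255),cv2.COLORMAP_JET)
img[H<-.09]=0
img=cv2.resize(img[::-1,::-1],None,fx=2.4,fy=2.4,interpolation=0)
for k in range(-8,9,2): cv2.putText(img,f'{k/10}',(int((0.8-k/10)/.005*2.4)-10,475),0,.4,(255,255,255))
for k in range(0,10,2): cv2.putText(img,f'{k/10}',(0,int((1-k/10)/.005*2.4)),0,.4,(255,255,255))
cv2.imwrite('pics/hm.png',img)
# coarse max table
for a in range(0,200,20):
    print(a*.005,[round(H[a:a+20,b:b+20].max(),2) for b in range(0,320,20)])
# case top
m=(abs(X[:,2]-0.083)<0.006)&(np.hypot(X[:,0]-.515,X[:,1]+.34)<0.16)
pts=X[m][:,:2].astype(np.float32)
print(len(pts),cv2.minAreaRect(pts), np.percentile(X[m][:,2],[10,50,90]))
E
```

```text
0.0 [np.float64(-0.1), np.float64(-0.1), np.float64(-0.1), np.float64(0.0), np.float64(0.03), np.float64(0.0), np.float64(-0.1), np.float64(0.11), np.float64(0.02), np.float64(-0.1), np.float64(-0.1), np.float64(-0.1), np.float64(-0.1), np.float64(-0.1), np.float64(-0.1), np.float64(-0.1)]
0.1 [np.float64(-0.1), np.float64(-0.1), np.float64(-0.1), np.float64(0.03), np.float64(0.03), np.float64(0.21), np.float64(0.03), np.float64(0.02), np.float64(0.02), np.float64(0.0), np.float64(-0.1), np.float64(-0.1), np.float64(-0.1), np.float64(-0.1), np.float64(-0.1), np.float64(-0.1)]
0.2 [np.float64(-0.1), np.float64(-0.1), np.float64(0.01), np.float64(0.03), np.float64(0.18), np.float64(0.37), np.float64(0.18), np.float64(0.03), np.float64(0.0), np.float64(0.0), np.float64(-0.1), np.float64(-0.1), np.float64(-0.1), np.float64(-0.1), np.float64(-0.1), np.float64(-0.1)]
0.3 [np.float64(-0.1), np.float64(0.08), np.float64(0.08), np.float64(0.04), np.float64(0.11), np.float64(0.12), np.float64(0.04), np.float64(0.11), np.float64(0.13), np.float64(0.14), np.float64(0.0), np.float64(-0.1), np.flo
[... 1263 characters left out ...]
.01), np.float64(-0.1), np.float64(-0.1), np.float64(-0.1), np.float64(-0.1), np.float64(-0.1), np.float64(0.01), np.float64(0.2), np.float64(0.29), np.float64(0.29), np.float64(0.34), np.float64(0.34), np.float64(0.29), np.float64(0.29), np.float64(-0.1), np.float64(-0.1)]
0.9 [np.float64(-0.1), np.float64(-0.1), np.float64(-0.1), np.float64(-0.1), np.float64(-0.1), np.float64(0.04), np.float64(0.17), np.float64(0.28), np.float64(0.29), np.float64(0.29), np.float64(0.3), np.float64(0.3), np.float64(-0.1), np.float64(-0.1), np.float64(-0.1), np.float64(-0.1)]
6835 ((0.4815492033958435, -0.2995586693286896), (0.1957240253686905, 0.21843883395195007), 58.813438415527344) [0.0814 0.0844 0.0881]
```

View pics/hm.png

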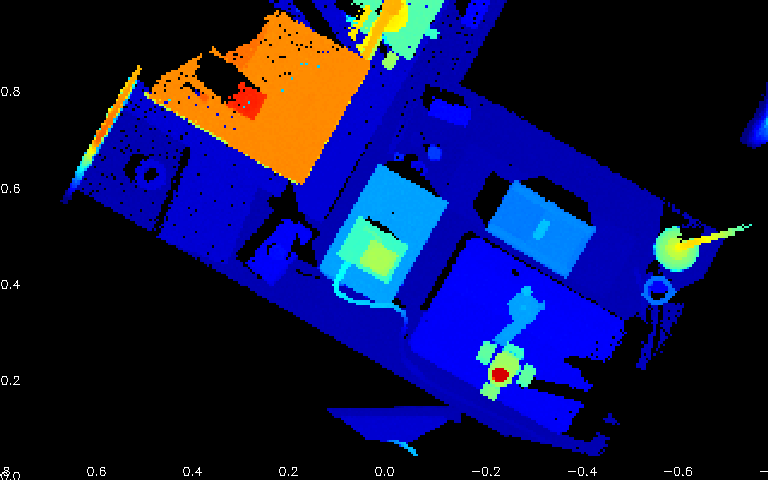

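Emit:
step_arm --translation '[[-43, 0, 0], [-43, 0, 0], [-44, 0, 0], [0, -36, -13], [0, -37, -13], [0, -37, -13], [0, -37, -13], [0, -37, -13], [0, -37, -13], [0, -37, -13], [0, -37, -13], [0, -37, -13]]' --delta_rot '[[5, 0, 0], [5, 0, 0], [5.5, 0, 0], [0, 0, 0], [0, 0, 0], [0, 0, 0], [0, 0, 0], [0, 0, 0], [0, 0, 0], [0, 0, 0], [0, 0, 0], [0, 0, 0]]' --gripper '[85, 85, 85, 85, 85, 85, 85, 85, 85, 85, 85, 85]'

```text
time_s: 2.35
position: [0.3799, 0.2801, 0.3614]
eef_rot: [[0.0, -0.855, 0.519], [0.0, 0.519, 0.855], [-1.0, -0.0, 0.0]]
wrist_force: [0.2, 1.1, -1.1]
gripper_width: 0.997
```

Emit:
step_arm --translation '[[0, -32, -36], [0, -32, -36], [0, -32, -36], [0, -32, -36], [0, -32, -36], [0, -32, -36], [0, -32, -36], [0, -32, -36], [0, -33, -37], [0, -33, -37], [0, -33, -37], [0, -33, -37]]' --delta_rot '[[0, 0, 0], [0, 0, 0], [0, 0, 0], [0, 0, 0], [0, 0, 0], [0, 0, 0], [0, 0, 0], [0, 0, 0], [0, 0, 0], [0, 0, 0], [0, 0, 0], [0, 0, 0]]' --gripper '[85, 85, 85, 85, 85, 85, 85, 85, 85, 85, 85, 85]'

```text
time_s: 3.85
position: [0.4848, -0.2944, 0.3614]
eef_rot: [[0.0, -0.855, 0.519], [-0.0, 0.519, 0.855], [-1.0, -0.0, 0.0]]
wrist_force: [0.6, 0.3, 0.2]
gripper_width: 0.997
```

```bash
cat > look.py <<'E'
import sys
from h import *
tag=sys.argv[1]; names=sys.argv[2].split(',')
s=manip.get_state(); p,d=manip.get_image('wrist')
cv2.imwrite(f'pics/w{tag}.png',p); np.save(f'pics/w{tag}d.npy',d)
np.savez(f'pics/w{tag}s.npz',position=s['position'],eef_rot=s['eef_rot'])
c=cam('wrist',s)
print(s['time_s'],s['position'],s['q'],s['wrist_force'],s['gripper_width'])
for k in names:
    for x in manip.place_of(k,'wrist')[:2]:
        u=np.array(x['centre']);i=u.round().astype(int);z=d[np.clip(i[1],0,419),np.clip(i[0],0,559)]
        print(k,round(x['score'],2),u,at_depth(c,u,z))
E
python3 look.py 1 fin,guard_centre,case_mid
```

```text
3.85 [ 0.4848 -0.2944  0.3614] [ 0.3997  0.5899  0.1857  1.2613 -0.107   1.2997  1.6089] [0.5938 0.3438 0.2409] 0.996693931785604
fin 0.61 [268.2 203.2] [ 0.5201 -0.3297  0.1126]
case_mid 0.84 [273.7 197.9] [ 0.5182 -0.3212  0.112 ]
```

View pics/w1.png

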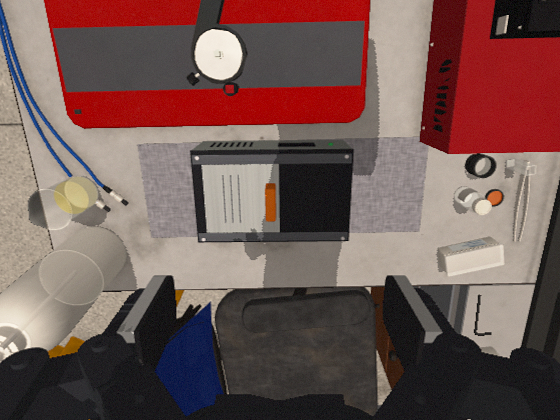

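Emit:
step_arm --translation '[[30, -17, -5], [30, -17, -5], [30, -18, -5], [0, 0, 0]]' --delta_rot '[[0, 0, 0], [0, 0, 0], [0, 0, 0], [0, 0, 0]]' --gripper '[85, 85, 85, 85]'

```text
time_s: 4.55
position: [0.5215, -0.3316, 0.2696]
eef_rot: [[-0.002, -0.855, 0.518], [0.002, 0.518, 0.855], [-1.0, 0.003, 0.0]]
wrist_force: [-1.0, 1.0, -0.4]
gripper_width: 0.996
```

```bash
python3 look.py 2 fin,guard_centre,case_mid; python3 - <<'E'
from h import *
X=[]
for t in '12':
    s=np.load(f'pics/w{t}s.npz');K,R,tt=cam('wrist',s);d=np.load(f'pics/w{t}d.npy');v,u=np.nonzero(d>0);z=d[v,u]
    P=((np.linalg.inv(K)@np.vstack([u*z,v*z,z])).T-tt)@R
    m=(abs(P[:,2]-.109)<.012)&(np.hypot(P[:,0]-.522,P[:,1]+.334)<.05)
    Q=P[m]; print('hist',np.percentile(Q[:,2],[5,50,95]),len(Q))
    top=Q[Q[:,2]>Q[:,2].max()-.005].astype(np.float32); print('fintop',len(top),cv2.minAreaRect(top[:,:2]),top.mean(0))
    m=(abs(P[:,2]-.087)<.012)&(np.hypot(P[:,0]-.522,P[:,1]+.33)<.13)
    print(np.histogram(P[m][:,2],np.arange(.075,.1,.002)),cv2.minAreaRect(P[m][:,:2].astype(np.float32)))
E
```

```text
4.55 [ 0.5215 -0.3316  0.2696] [ 0.4405  0.7514  0.1685  1.2465 -0.1256  1.1568  1.6417] [-0.9573  1.0389 -0.4349] 0.9964428214511777
fin 0.77 [279.1 180.1] [ 0.5191 -0.3296  0.1115]
case_mid 0.97 [284.2 176.5] [ 0.5186 -0.3243  0.1117]
case_mid 0.34 [554.9 178.2] [ 0.707  -0.0705  0.0027]
hist [0.1042 0.112  0.1135] 373Traceback (most recent call last):
  File "<stdin>", line 8, in <module>
cv2.error: OpenCV(4.12.0) /io/opencv/modules/imgproc/src/convhull.cpp:143: error: (-215:Assertion failed) total >= 0 && (depth == CV_32F || depth == CV_32S) in function 'convexHull'
```

View pics/w2.png

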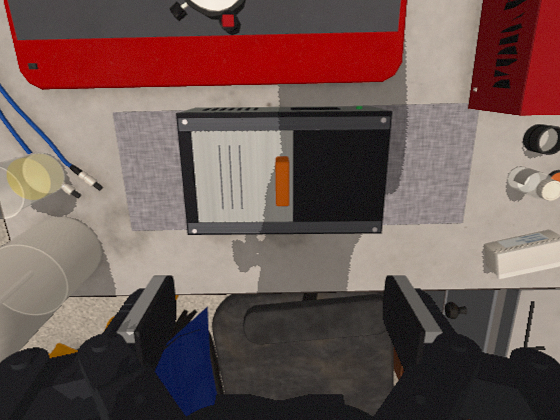

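```bash
python3 - <<'E'
from h import *
cs={}
for t in '12':
    s=np.load(f'pics/w{t}s.npz');c=cam('wrist',s);K,R,tt=c;cs[t]=c
    d=np.load(f'pics/w{t}d.npy');v,u=np.nonzero(d>0);z=d[v,u]
    P=((np.linalg.inv(K)@np.vstack([u*z,v*z,z])).T-tt)@R
    P=P.astype(np.float64)
    m=(P[:,2]>.107)&(P[:,2]<.118)&(np.hypot(P[:,0]-.522,P[:,1]+.334)<.05)
    top=np.ascontiguousarray(P[m]).astype(np.float32); print('fintop',len(top),cv2.minAreaRect(top[:,:2].copy()),top.mean(0))
    m=(abs(P[:,2]-.087)<.01)&(np.hypot(P[:,0]-.522,P[:,1]+.33)<.13)
    print(np.histogram(P[m][:,2],np.arange(.077,.1,.002))[0],cv2.minAreaRect(P[m][:,:2].astype(np.float32).copy()))
    im=cv2.imread(f'pics/w{t}.png');h=cv2.cvtColor(im,cv2.COLOR_BGR2HSV)
    mk=cv2.inRange(h,(5,150,120),(20,255,255));mk[:,:200]=0;mk[:,380:]=0;mk[250:]=0
    ys,xs=np.nonzero(mk);print('orange',xs.min(),xs.max(),ys.min(),ys.max(),np.mean(xs),np.mean(ys))
# fin triang
f1=np.array([268.2,203.2]);f2=np.array([279.1,180.1])
print('fin',tri([(cs['1'],f1),(cs['2'],f2)]))
print('mid',tri([(cs['1'],np.array([273.7,197.9])),(cs['2'],np.array([284.2,176.5]))]))
E
python3 - <<'E'
import cv2
im=cv2.imread('pics/w2.png')[90:260,160:420]
cv2.imwrite('pics/w2c.png',cv2.resize(im,None,fx=3,fy=3,interpolation=cv2.INTER_CUBIC))
E
```

```text
fintop 348 ((0.5224937796592712, -0.32885855436325073), (0.011418240144848824, 0.039009083062410355), 58.50008010864258) [ 0.5218 -0.328   0.112 ]
[  50   51 2306 4076 1791 3885 1913   60    8    3    0] ((0.49557721614837646, -0.30967697501182556), (0.1912098228931427, 0.18450991809368134), 58.57454299926758)
orange 265 275 183 221 270.28032345013474 202.177897574124
fintop 637 ((0.5230063199996948, -0.32866814732551575), (0.011343937367200851, 0.03908611461520195), 59.163246154785156) [ 0.5225 -0.3283  0.1121]
[  40   41 3584 7512 2770 6912 3534   86   16    9    0] ((0.4952180087566376, -0.30985498428344727), (0.19061021506786346, 0.18518975377082825), 59.19792175292969)
orange 275 288 156 205 281.91332263242373 181.57945425361154
fin (array([ 0.5166, -0.3276,  0.1243]), [np.float64(0.39917193707576426), np.float64(0.5373266174262525)])
mid (array([ 0.5274, -0.3282,  0.0748]), [np.float64(0.5492492187348714), np.float64(0.7119743730068261)])
```

View pics/w2c.png

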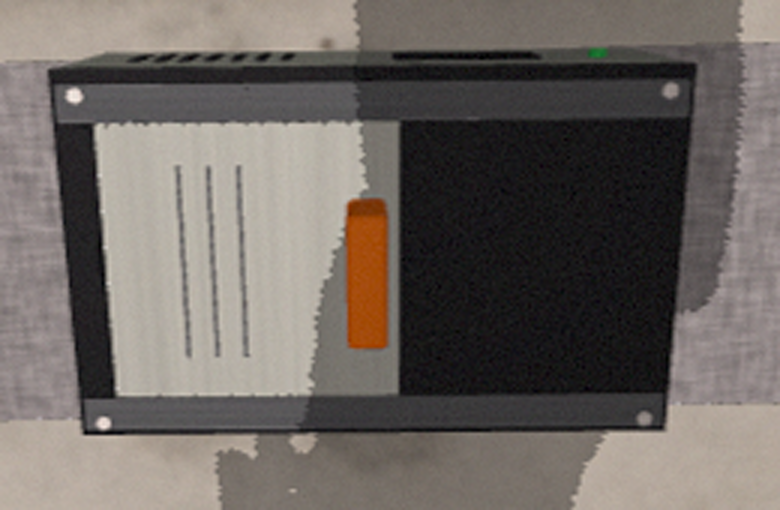

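```bash
python3 - <<'E'
from h import *
s=np.load('pics/w2s.npz');c=cam('wrist',s)
q=np.array([(74,95),(671,90),(644,419),(104,423)])/3+[160,90]
P=np.array([at_z(c,u-0.33,.090) for u in q]);print(P,P.mean(0))
print(np.linalg.norm(P[1]-P[0]),np.linalg.norm(P[2]-P[1]))
for a,b in((0,1),(3,2)): d=P[b]-P[a];print(np.degrees(np.arctan2(d[1],d[0])))
a=np.radians(58.9);y=np.array([np.cos(a),np.sin(a)])
mid=P.mean(0)[:2];print('guard',mid-.045*y,'fin along',(np.array([.5228,-.3287])-mid)@y)
E
```

```text
[[ 0.4365 -0.3755  0.09  ]
 [ 0.5246 -0.2275  0.09  ]
 [ 0.6125 -0.28    0.09  ]
 [ 0.5245 -0.4276  0.09  ]] [ 0.5245 -0.3276  0.09  ]
0.17222341993839194 0.10234635281880851
59.22153842542884
59.200712117471596
guard [ 0.5013 -0.3662] fin along -0.0018088133420923406
```

Emit:
step_arm --translation '[[30, 0, 1], [30, 0, 1], [30, 0, 1], [30, 0, 0], [25, 0, 0], [15, 0, 0], [10, 0, 0], [6, 0, 0], [0, 0, 0]]' --delta_rot '[[0, 0, 0], [0, 0, 0], [0, 0, 0], [0, 0, 0], [0, 0, 0], [0, 0, 0], [0, 0, 0], [0, 0, 0], [0, 0, 0]]' --gripper '[60, 60, 60, 60, 60, 60, 60, 60, 60]' --newtons 25

```text
time_s: 5.88
position: [0.523, -0.3302, 0.0955]
eef_rot: [[0.0, -0.855, 0.519], [-0.0, 0.519, 0.855], [-1.0, -0.0, -0.0]]
wrist_force: [0.7, 0.1, 0.7]
gripper_width: 0.703
```

Emit:
step_arm --translation '[[0, 0, 1], [0, 0, 0], [0, 0, 0], [0, 0, 0], [0, 0, 0]]' --delta_rot '[[0, 0, 0], [0, 0, 0], [0, 0, 0], [0, 0, 0], [0, 0, 0]]' --gripper '[5, 5, 5, 5, 5]' --newtons 25

```text
time_s: 6.5
position: [0.5236, -0.3293, 0.0957]
eef_rot: [[0.0, -0.855, 0.519], [-0.0, 0.519, 0.855], [-1.0, -0.0, -0.0]]
wrist_force: [-0.7, 0.2, 6.0]
gripper_width: 0.132
```

Emit:
step_arm --translation '[[0, 0, 8], [0, 0, 12], [0, 0, 12], [0, 0, 12], [0, 0, 12], [0, 0, 12], [0, 0, 7], [0, 0, 3], [0, 0, 0]]' --delta_rot '[[0, 0, 0], [0, 0, 0], [0, 0, 0], [0, 0, 0], [0, 0, 0], [0, 0, 0], [0, 0, 0], [0, 0, 0], [0, 0, 0]]' --gripper '[5, 5, 5, 5, 5, 5, 5, 5, 5]'

```text
time_s: 7.62
position: [0.5639, -0.2616, 0.0956]
eef_rot: [[-0.001, -0.855, 0.518], [0.001, 0.518, 0.855], [-1.0, 0.001, 0.0]]
wrist_force: [-4.1, 4.2, 9.2]
gripper_width: 0.13
```

Emit:
step_arm --translation '[[0, 0, 2], [0, 0, 0]]' --delta_rot '[[0, 0, 0], [0, 0, 0]]' --gripper '[5, 5]'

```text
time_s: 7.88
position: [0.5642, -0.2611, 0.0956]
eef_rot: [[-0.002, -0.855, 0.519], [-0.001, 0.519, 0.855], [-1.0, 0.001, -0.001]]
wrist_force: [-7.8, 0.5, 10.5]
gripper_width: 0.129
```

Emit:
step_arm --translation '[[0, 0, -2], [0, 0, 0], [-10, 0, 0], [-30, 0, 0], [-30, 0, -25], [-25, 0, -30], [-15, 0, -30], [-10, 0, -25], [0, 0, -10], [0, 0, 0]]' --delta_rot '[[0, 0, 0], [0, 0, 0], [0, 0, 0], [0, 0, 0], [0, 0, 0], [0, 0, 0], [0, 0, 0], [0, 0, 0], [0, 0, 0], [0, 0, 0]]' --gripper '[60, 60, 60, 60, 60, 60, 60, 60, 60, 60]'

```text
time_s: 9.12
position: [0.5017, -0.3649, 0.2151]
eef_rot: [[-0.0, -0.855, 0.519], [0.0, 0.519, 0.855], [-1.0, 0.0, 0.0]]
wrist_force: [0.7, 0.4, 0.6]
gripper_width: 0.701
```

```bash
python3 look.py 3 fin,guard_centre,case_mid,knob_grip,pointer,mark_point;  python3 - <<'E'
import cv2
im=cv2.imread('pics/w3.png')[60:260,160:420]
cv2.imwrite('pics/w3c.png',cv2.resize(im,None,fx=3,fy=3,interpolation=cv2.INTER_CUBIC))
E
```

```text
9.125 [ 0.5017 -0.3649  0.2151] [ 0.5066  0.8049  0.157   1.3291 -0.133   1.0181  1.7112] [0.7161 0.429  0.5604] 0.7005728143527528
fin 0.92 [441.4 199.3] [ 0.5597 -0.2645  0.1107]
guard_centre 0.71 [441.9 199.7] [ 0.5601 -0.2643  0.1109]
guard_centre 0.68 [279.3 193.1] [ 0.5062 -0.3669  0.0705]
case_mid 0.62 [335.1 192.1] [ 0.5237 -0.327   0.087 ]
knob_grip 0.89 [277.6 185.3] [ 0.4996 -0.3645  0.0715]
pointer 0.83 [257.8 193.5] [ 0.4971 -0.382   0.0714]
mark_point 0.59 [291.9 202.8] [ 0.5279 -0.3666  0.0405]
```

View pics/w3.png

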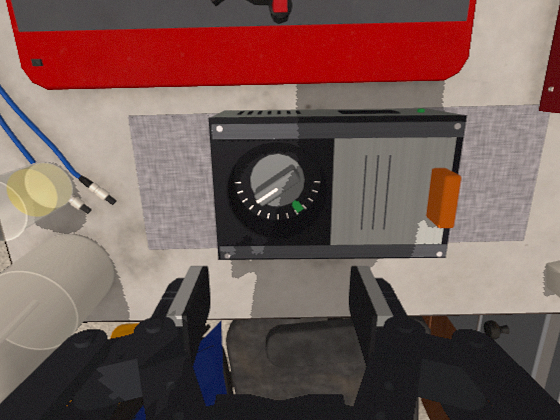

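View pics/w3c.png

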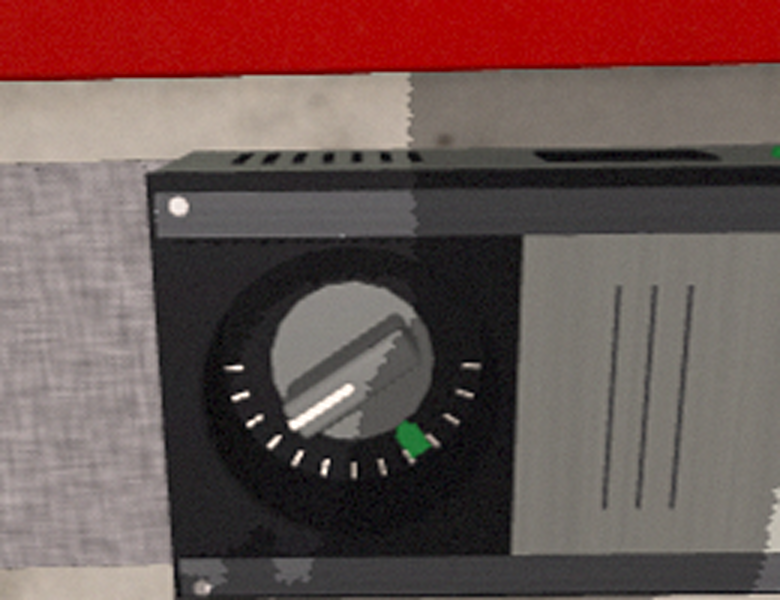

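```bash
cat > ov.py <<'E'
import sys
from h import *
def overlay(tag,g,knob,mark,ca=59.2,zt=.083,win=(205,330,135,235),f=6):
    s=np.load(f'pics/w{tag}s.npz');c=cam('wrist',s)
    im=cv2.imread(f'pics/w{tag}.png');x0,x1,y0,y1=win
    im=cv2.resize(im[y0:y1,x0:x1],None,fx=f,fy=f,interpolation=cv2.INTER_CUBIC)
    raw=im.copy()
    cx=np.radians(ca-90)
    def pp(P): return [tuple(int(v) for v in ((proj(c,p)-[x0,y0]+.5)*f)) for p in P]
    def poly(P,col,closed=True): cv2.polylines(im,[np.array(pp(P))],closed,col,1)
    th=np.linspace(0,2*np.pi,73)
    def at(r,a,z,side=0):
        return [g[0]+r*np.cos(cx+a)-side*np.sin(cx+a),g[1]+r*np.sin(cx+a)+side*np.cos(cx+a),z]
    poly([at(.039,t,zt) for t in th],(0,255,255))
    poly([at(.039,t,zt-.042) for t in th],(0,128,255))
    poly([at(.024,t,zt-.036) for t in th],(255,255,0))
    poly([at(sx*.02,knob,zt-.012,sy*.006) for sx,sy in((1,1),(1,-1),(-1,-1),(-1,1))],(255,0,255))
    poly([at(.025,knob,zt-.036),at(.010,knob,zt-.036)],(0,0,255),False)
    for m in ([mark] if mark is not None else []): poly([at(.025,m,zt-.042),at(.038,m,zt-.042)],(255,128,0),False)
    return raw,im
def tocase(tag,uv,z,g,ca=59.2):
    s=np.load(f'pics/w{tag}s.npz');c=cam('wrist',s);P=at_z(c,uv,z)[:2]-g
    a=np.radians(ca);y=np.array([np.cos(a),np.sin(a)]);x=np.array([y[1],-y[0]])
    return P@x,P@y
E
python3 - <<'E'
from ov import *
g=np.array([.5013,-.3662])
for tag in '3':
    h=cv2.cvtColor(cv2.imread(f'pics/w{tag}.png'),cv2.COLOR_BGR2HSV)
    mk=cv2.inRange(h,(45,120,60),(80,255,255));mk[:150]=0;mk[240:]=0;mk[:,:205]=0;mk[:,335:]=0
    ys,xs=np.nonzero(mk);u=(xs.mean(),ys.mean());P=tocase(tag,u,.041,g);print('green',u,P,np.arctan2(P[1],P[0]),np.hypot(*P))
    # white line
    l=np.array([(355,385),(292,428)])/3+[160,60]
    for z in(.071,.047):
        Q=[tocase(tag,p,z,g) for p in l];print(z,Q,[np.arctan2(q[1],q[0]) for q in Q])
        d=np.subtract(Q[1],Q[0]);print(np.arctan2(d[1],d[0]))
raw,im=overlay('3',g,-1.05,.5)
cv2.imwrite('pics/o3.png',im);cv2.imwrite('pics/r3.png',raw)
E
```

```text
green (np.float64(296.85393258426967), np.float64(205.77528089887642)) (np.float64(0.02579374600190046), np.float64(0.01783409224822193)) 0.6049385738893458 0.03135876558681233
0.071 [(np.float64(0.0003379412431631468), np.float64(0.0011328221413039704)), (np.float64(0.01252240828221852), np.float64(-0.016381170917066923))] [np.float64(1.2808833588808313), np.float64(-0.9181180300907963)]
-0.9629627920292031
0.047 [(np.float64(0.007265619541814955), np.float64(0.0010291270149651117)), (np.float64(0.020468553980441624), np.float64(-0.017948814438447997))] [np.float64(0.1407073796088688), np.float64(-0.7199034208957262)]
-0.9629627920292054
```

View pics/o3.png

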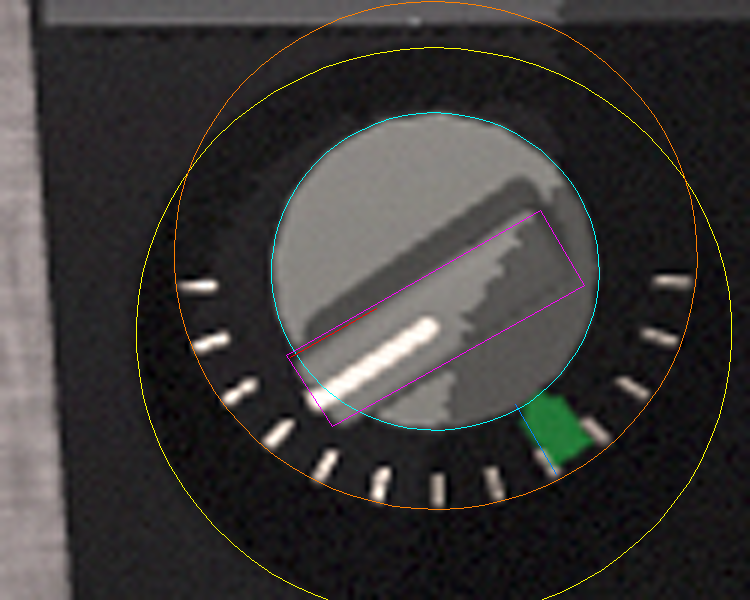

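View pics/r3.png

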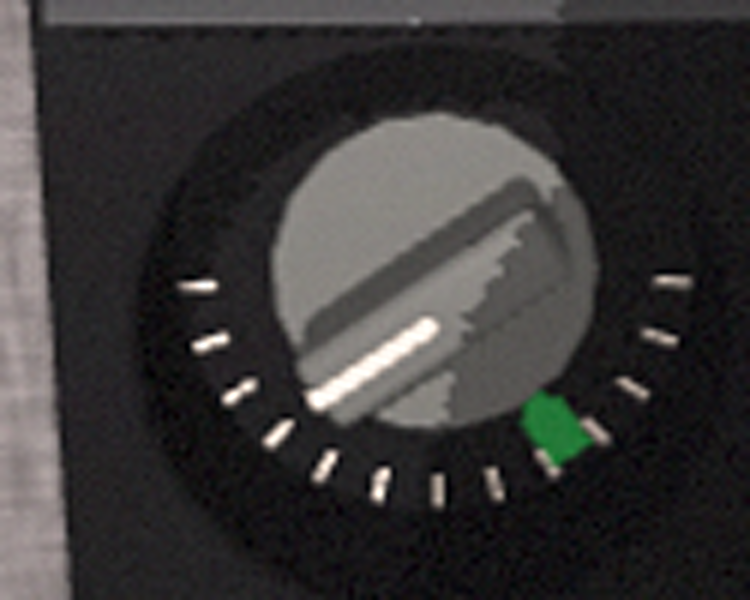

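Emit:
step_arm --translation '[[15, 0, -1.3], [15, 0, 0], [15, 0, 0], [15, 0, 0], [15, 0, 0], [15, 0, 0], [10, 0, 0], [0, 0, 0]]' --delta_rot '[[9.1, 0, 0], [9.1, 0, 0], [9.1, 0, 0], [9.1, 0, 0], [9.1, 0, 0], [9.1, 0, 0], [0, 0, 0], [0, 0, 0]]' --gripper '[32, 32, 32, 32, 32, 32, 32, 32]'

```text
time_s: 10.48
position: [0.5009, -0.366, 0.1149]
eef_rot: [[-0.001, -0.076, 0.997], [0.0, 0.997, 0.076], [-1.0, 0.001, -0.001]]
wrist_force: [-0.7, -0.2, 0.5]
gripper_width: 0.371
```

```bash
python3 look.py 4 knob_grip,pointer,mark_point
```

```text
10.475 [ 0.5009 -0.366   0.1149] [ 0.4078  0.9555  0.3814  1.441  -0.4252  0.8282  1.0091] [-0.6611 -0.2066  0.536 ] 0.37122880132241
knob_grip 0.93 [280.4 230.3] [ 0.5016 -0.3611  0.0716]
pointer 0.9 [282.3 257.8] [ 0.5039 -0.3776  0.072 ]
mark_point 0.59 [319.8 223.8] [ 0.5274 -0.3675  0.0409]
mark_point 0.19 [282.  257.9] [ 0.5038 -0.3777  0.072 ]
```

View pics/w4.png

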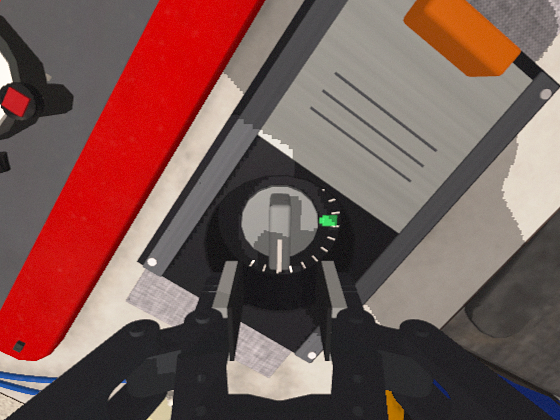

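```bash
python3 - <<'E'
from ov import *
g=np.array([.5013,-.3662]);tag='4'
h=cv2.cvtColor(cv2.imread(f'pics/w{tag}.png'),cv2.COLOR_BGR2HSV)
mk=cv2.inRange(h,(45,120,60),(80,255,255));mk[:190]=0;mk[260:]=0;mk[:,:290]=0;mk[:,360:]=0
ys,xs=np.nonzero(mk);u=(xs.mean(),ys.mean());P=tocase(tag,u,.041,g);print('green',u,P,np.arctan2(P[1],P[0]),np.hypot(*P))
raw,im=overlay('4',g,-.96,.605,win=(215,345,180,280))
cv2.imwrite('pics/o4.png',im)
E
```

```text
green (np.float64(327.98936170212767), np.float64(219.92021276595744)) (np.float64(0.0257091332125883), np.float64(0.017401932542905296)) 0.5950383340093095 0.031044915634777254
```

View pics/o4.png

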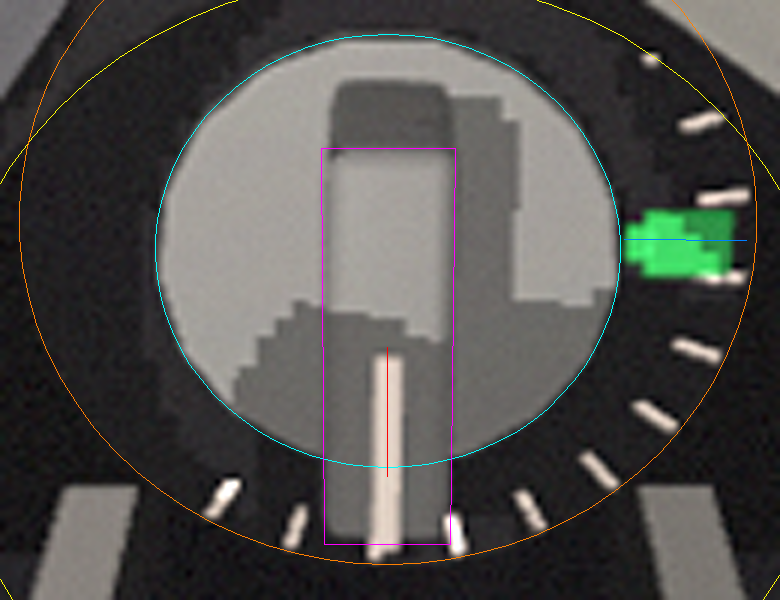

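Emit:
step_arm --translation '[[20, 0, 0], [15, 0, 0], [12, 0, 0], [8, 0, 0], [6, 0, 0], [0, 0, 0]]' --delta_rot '[[0, 0, 0], [0, 0, 0], [0, 0, 0], [0, 0, 0], [0, 0, 0], [0, 0, 0]]' --gripper '[32, 32, 32, 32, 32, 32]'

```text
time_s: 11.42
position: [0.501, -0.3663, 0.0542]
eef_rot: [[-0.0, -0.072, 0.997], [0.0, 0.997, 0.072], [-1.0, 0.0, -0.0]]
wrist_force: [-0.3, -0.0, 0.5]
gripper_width: 0.376
```

Emit:
step_arm --translation '[[0, 0, 0], [0, 0, 0], [0, 0, 0], [0, 0, 0], [0, 0, 0]]' --delta_rot '[[0, 0, 0], [0, 0, 0], [0, 0, 0], [0, 0, 0], [0, 0, 0]]' --gripper '[5, 5, 5, 5, 5]' --newtons 25

```text
time_s: 12.05
position: [0.5011, -0.3664, 0.0548]
eef_rot: [[0.0, -0.072, 0.997], [-0.0, 0.997, 0.072], [-1.0, -0.0, 0.0]]
wrist_force: [-1.3, 0.6, 6.3]
gripper_width: 0.136
```

Emit:
step_arm --translation '[[0, 0, 0], [0, 0, 0], [0, 0, 0], [0, 0, 0], [0, 0, 0], [0, 0, 0], [0, 0, 0], [0, 0, 0], [0, 0, 0], [0, 0, 0], [0, 0, 0], [0, 0, 0]]' --delta_rot '[[-8, 0, 0], [-8, 0, 0], [-8, 0, 0], [-8, 0, 0], [-8, 0, 0], [-8, 0, 0], [-8, 0, 0], [-8, 0, 0], [-8, 0, 0], [-8, 0, 0], [-9.5, 0, 0], [0, 0, 0]]' --gripper '[5, 5, 5, 5, 5, 5, 5, 5, 5, 5, 5, 5]'

```text
time_s: 13.55
position: [0.5008, -0.3667, 0.0547]
eef_rot: [[0.0, -0.998, -0.066], [-0.0, -0.066, 0.998], [-1.0, -0.0, -0.001]]
wrist_force: [-2.8, -0.6, 6.7]
gripper_width: 0.131
```

Emit:
step_arm --translation '[[0, 0, 0], [0, 0, 0], [0, 0, 0], [-10, 0, 0], [-20, 0, 0], [-25, 0, 0], [-25, 0, 0], [-20, 0, 0], [0, 0, 0]]' --delta_rot '[[0, 0, 0], [0, 0, 0], [0, 0, 0], [0, 0, 0], [0, 0, 0], [0, 0, 0], [0, 0, 0], [0, 0, 0], [0, 0, 0]]' --gripper '[32, 32, 32, 32, 32, 32, 32, 32, 32]'

```text
time_s: 14.68
position: [0.5015, -0.3666, 0.1562]
eef_rot: [[0.002, -0.998, -0.064], [-0.002, -0.064, 0.998], [-1.0, -0.002, -0.002]]
wrist_force: [-0.0, -0.2, -0.1]
gripper_width: 0.372
```

```bash
python3 look.py 5 knob_grip,pointer,mark_point; python3 - <<'E'
from ov import *
g=np.array([.5013,-.3662]);tag='5'
s=np.load('pics/w5s.npz');c=cam('wrist',s);p=proj(c,[g[0],g[1],.06]).astype(int);print(p)
raw,im=overlay('5',g,.605,.605,win=(p[0]-65,p[0]+65,p[1]-50,p[1]+50))
cv2.imwrite('pics/o5.png',im);cv2.imwrite('pics/r5.png',raw)
E
```

```text
14.675 [ 0.5015 -0.3666  0.1562] [ 0.6129  0.865  -0.072   1.3978  0.0714  0.8786  2.1552] [-0.0484 -0.2339 -0.1168] 0.3723643120403349
knob_grip 0.66 [279.3 202.6] [ 0.4955 -0.3668  0.0706]
pointer 0.75 [282.3 231.3] [ 0.5157 -0.3635  0.0709]
mark_point 0.36 [281.2 231.3] [ 0.5149 -0.3643  0.0729]
[279 205]
```

View pics/o5.png

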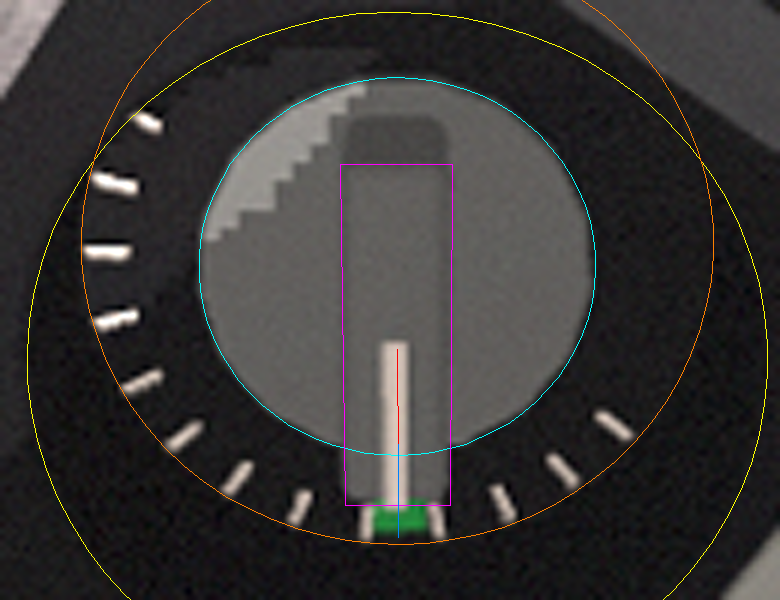

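View pics/w5.png

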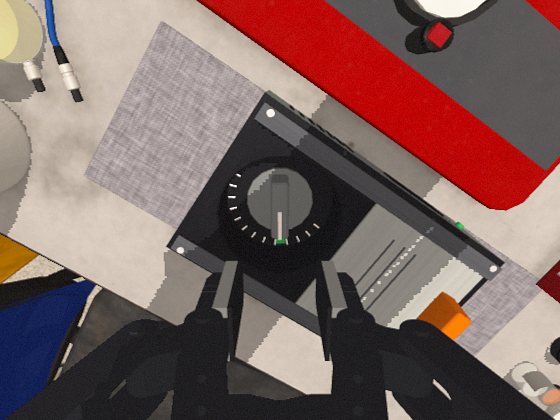

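Emit:
step_arm --translation '[[0, 0, 0], [0, 0, 0], [0, 0, 0], [0, 0, 0], [0, 0, 22], [0, 0, 30], [0, 0, 30], [0, 0, 25], [0, 0, 15], [0, 0, 0]]' --delta_rot '[[8.7, 0, 0], [8.7, 0, 0], [8.7, 0, 0], [8.7, 0, 0], [0, 0, 0], [0, 0, 0], [0, 0, 0], [0, 0, 0], [0, 0, 0], [0, 0, 0]]' --gripper '[60, 60, 60, 60, 60, 60, 60, 60, 60, 60]'

```text
time_s: 16.12
position: [0.5643, -0.2613, 0.154]
eef_rot: [[-0.0, -0.856, 0.516], [0.0, 0.516, 0.856], [-1.0, 0.0, -0.0]]
wrist_force: [-0.2, -0.9, -1.2]
gripper_width: 0.7
```

Emit:
step_arm --translation '[[18, 0, 0], [18, 0, 0], [14, 0, 0], [8, 0, 0], [0, 0, 0], [0, 0, 0], [0, 0, 0], [0, 0, 0], [0, 0, 0], [0, 0, 0]]' --delta_rot '[[0, 0, 0], [0, 0, 0], [0, 0, 0], [0, 0, 0], [0, 0, 0], [0, 0, 0], [0, 0, 0], [0, 0, 0], [0, 0, 0], [0, 0, 0]]' --gripper '[60, 60, 60, 60, 60, 5, 5, 5, 5, 5]' --newtons 25

```text
time_s: 17.38
position: [0.5643, -0.2619, 0.0967]
eef_rot: [[0.001, -0.856, 0.517], [-0.0, 0.517, 0.856], [-1.0, -0.001, -0.0]]
wrist_force: [-1.2, -0.0, 6.0]
gripper_width: 0.13
```

Emit:
step_arm --translation '[[0, 0, -8], [0, 0, -12], [0, 0, -12], [0, 0, -12], [0, 0, -12], [0, 0, -12], [0, 0, -10], [0, 0, -6], [0, 0, -2], [0, 0, 0]]' --delta_rot '[[0, 0, 0], [0, 0, 0], [0, 0, 0], [0, 0, 0], [0, 0, 0], [0, 0, 0], [0, 0, 0], [0, 0, 0], [0, 0, 0], [0, 0, 0]]' --gripper '[5, 5, 5, 5, 5, 5, 5, 5, 5, 5]'

```text
time_s: 18.62
position: [0.52, -0.3364, 0.0967]
eef_rot: [[0.001, -0.856, 0.517], [-0.002, 0.517, 0.856], [-1.0, -0.002, -0.001]]
wrist_force: [3.9, -4.0, 4.8]
gripper_width: 0.132
```

Emit:
step_arm --translation '[[0, 0, -2], [0, 0, -1], [0, 0, 0]]' --delta_rot '[[0, 0, 0], [0, 0, 0], [0, 0, 0]]' --gripper '[5, 5, 5]'

```text
time_s: 19.0
position: [0.5196, -0.3371, 0.0967]
eef_rot: [[0.003, -0.856, 0.516], [0.001, 0.516, 0.856], [-1.0, -0.002, 0.002]]
wrist_force: [9.7, 4.9, 7.1]
gripper_width: 0.134
```

Emit:
step_arm --translation '[[0, 0, -1.5], [0, 0, 0], [0, 0, 0], [0, 0, 0], [-15, 0, 0], [-25, 0, 0], [-30, 0, 0], [-30, 0, 0], [-25, 0, 0], [0, 0, 0]]' --delta_rot '[[0, 0, 0], [0, 0, 0], [0, 0, 0], [0, 0, 0], [0, 0, 0], [0, 0, 0], [0, 0, 0], [0, 0, 0], [0, 0, 0], [0, 0, 0]]' --gripper '[5, 60, 60, 60, 60, 60, 60, 60, 60, 60]'

```text
time_s: 20.25
position: [0.5177, -0.3397, 0.2239]
eef_rot: [[0.003, -0.856, 0.517], [-0.002, 0.517, 0.856], [-1.0, -0.003, -0.0]]
wrist_force: [0.0, 0.0, -1.8]
gripper_width: 0.701
```

```bash
python3 look.py 6 fin; python3 - <<'E'
from h import *
s=np.load('pics/w6s.npz');c=cam('wrist',s);K,R,tt=c
d=np.load('pics/w6d.npy');v,u=np.nonzero(d>0);z=d[v,u]
P=((np.linalg.inv(K)@np.vstack([u*z,v*z,z])).T-tt)@R
m=(P[:,2]>.107)&(P[:,2]<.118)&(np.hypot(P[:,0]-.52,P[:,1]+.334)<.05)
top=P[m].astype(np.float32).copy();r=cv2.minAreaRect(top[:,:2].copy());print(r)
y=np.array([np.cos(np.radians(59.2)),np.sin(np.radians(59.2))]);print('open',(np.array(r[0])-[.5013,-.3662])@y-.035)
p,_=manip.get_image('scene');cv2.imwrite('pics/scene6.png',p)
E
```

```text
20.25 [ 0.5177 -0.3397  0.2239] [ 0.4765  0.7893  0.1157  1.3251 -0.0955  1.0291  1.6343] [ 0.0034  0.0095 -1.8079] 0.7006822003719784
fin 0.76 [284.1 194.2] [ 0.5162 -0.3342  0.1134]
((0.5187578201293945, -0.3357495367527008), (0.011936877854168415, 0.03950980305671692), 59.40598678588867)
open 9.487900584144449e-05
```

View pics/w6.png

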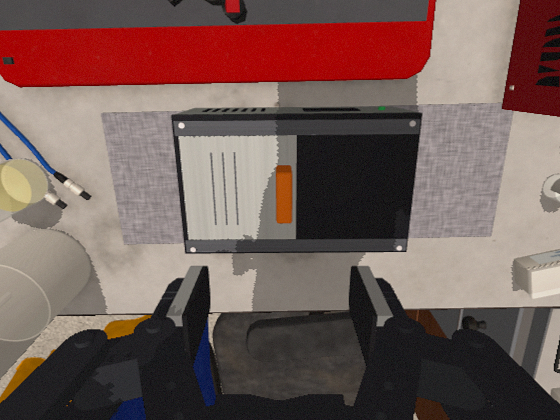

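View pics/scene6.png

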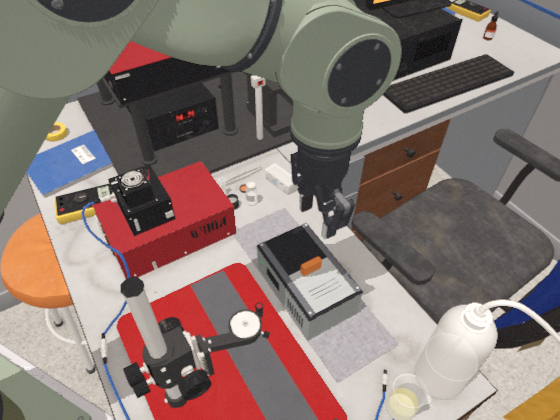

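```bash
python3 -c "
from cell import manip
print(manip.sign_off())"
```

```text
the job is handed in; nothing more can be done
None
```

The attenuator is re-set and the job is handed in, at about 20 s of the 67 s allowed.

**What I did:** I pinched the orange fin and slid the shutter from about 8 mm ajar to its open stop. I then gripped the knob through the guard opening and turned it about 90° counter-clockwise, from -0.96 to about 0.605 rad. Last, I slid the shutter back 88 mm to its closed stop, let go and lifted clear.

**Last checks:**
- **Knob:** after I let go, the wrist picture showed the white pointer centred on the green mark, to about 0.02 rad by eye.
- **Shutter:** the fin measured 0.1 mm from fully shut, and the arm had felt about 9 N against the stop.
- **Forces:** the wrist force stayed around 13 N or less in the readings after each move.
- **Bystanders:** I never moved near the vial, lens tube or filter. In the final scene picture they look as they did at the start, but I did not measure them.

One disagreement: the fin height triangulated from the network's points came out at 124 mm, against 112 mm from depth and an expected top of 111 mm. I used the depth value, and the grasps worked. No check failed.

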